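# Lean a panel on the drain rest and open the child-proof solvent jug

## Task

Get the tall brown panel ready for degreasing. First take it out of the wire rack and lean it on the sloping rest in the drip tray, its foot on the ledge behind the lip, square and flat against the two uprights. Only then open the solvent jug: press its child-proof cap hard straight down, turn it anticlockwise while it is held down, lift it off and set it gently, top up, on the floor of the tray in front of the panel; leave the jug standing where it is and do not disturb anything else.

Things in the scene. Friction and masses are not known exactly. Their poses are not given: they have to be found in the camera images.
- panel_center (a point): Centre of the tall brown panel: plate 10 mm thick (its x axis), 140 wide (y), 160 high (z), about 0.3 kg, faces alike with flush brass studs. It stands on edge, loose, in a bay of the wire rack, its z up and top edge 80 mm above this point.
- panel_rack: Fixed rack, plywood base 180 by 130 mm, 18 mm thick; origin under its centre. Three bays 55 mm apart along its x, each a pair of wire hoops 14 mm apart reaching 98 mm above the bench; one panel in each, two of them 100 mm high and one 160. Which bay holds the tall one varies.
- drain_rest: Steel rest in the tray, leaning back 20 deg from vertical. Origin: ledge's upper face, mid-length, at the foot of the uprights. z up along the uprights, y along the ledge, x away from the lip. Two uprights at y -45 and +45 mm, front faces x = 0, tops z = 105. Ledge 130 long, lip 8 high, its inner face at x = -18: the panel's foot stands between. Leaned panel: centre at x -5, y 0, z 80.
- tray: Fixed metal drip tray, 280 mm (x) by 260 (y), rim 22 high, walls 4. Origin: centre of its underside; floor at z = 4. The panel leans back towards +x; the ledge with its lip begins at x = 0, so the floor in front of the panel is x = -136 to 0.
- jug: Full solvent jug of white plastic, 2.4 kg, loose on the bench: 144 mm across up to 128 mm, then a shoulder to a 35 mm neck at 160; neck's rim at 197. Origin: centre of its underside, z up. A loop handle on its +x side stays below 167.
- cap_center (a point): Centre, half-way up, of the jug's black ribbed child-proof cap: 58 mm across, 34 high, 0.05 kg. At rest it is 194 mm above the jug's underside, its x along the jug's. Held down 5 to 6 mm it turns anticlockwise from above only; free of the catches from 35 to 85 deg (go to 60), then lift straight up; off the neck after 25 mm.
- cap: The same cap; origin at the centre of its open underside. Its catches block any turn until it is pushed 3.5 mm down against its spring: 6 N at first, 2.2 N more per mm, so 14 N at 3.5 mm, 18 N at 5.5, bottom at 7 mm (21 N). When turned free and let go it springs up.
- panel: The same tall panel; origin at the middle of its lower edge.
- panel_b_center (a point): Centre of a 100 mm high brown panel in the rack, to be left there (10 by 140 mm, like the tall one otherwise).
- panel_c_center (a point): Centre of the other 100 mm high panel in the rack, to be left there.
- contactor_a: A contactor (78 by 45 mm, 82 mm high) on the bench, to be left alone; origin under its centre.
- contactor_b: Another such contactor, to be left alone.
- screwdriver: A screwdriver lying on the bench, to be left alone.
- brush: A hand brush lying on the bench, to be left alone.
- tape_roll: A black roll of tape (72 mm across, 18 mm high), to be left alone.
- meter: A multimeter (170 by 85 by 38 mm) lying on the bench, to be left alone.
Not all that is in view belongs to the job. What is shaped like the cap but green or purple is not meant.

How it is judged:
On the way, in this order (a step that is already met when the one before it is completed fails the run):
1. the tall panel leans on the rest, let go: foot on the ledge, square and flat against both uprights (x of panel_center in the frame of drain_rest between -0.013 and 0.001 m and y of panel_center in the frame of drain_rest between -0.03 and 0.03 m and z of panel_center in the frame of drain_rest between 0.075 and 0.086 m and angle between the z axis of panel_center and the z axis of drain_rest, either way round below 0.12 rad and angle between the x axis of panel_center and the x axis of drain_rest, either way round below 0.12 rad and contact force between panel and the fingers below 0.1 N and linear speed of panel below 0.03 m/s), for 0.3 s.
2. the cap is pressed down, not yet turned, by 3.5 mm or more (z of cap_center in the frame of jug below 0.1905 m and angle between the x axis of cap_center and the x axis of jug, either way round below 0.26 rad), for 0.05 s.
3. the cap, still held down, is turned past its catch (z of cap_center in the frame of jug below 0.192 m and angle between the x axis of cap_center and the x axis of jug, either way round above 0.35 rad), for 0.05 s.
4. the cap is lifted clear of the neck (z of cap_center in the frame of jug above 0.22 m), for 0.1 s.
At the end, for the whole second after the job is handed in: Panel let go and still on the rest: foot on the ledge, within 0.12 rad of flat and square to the uprights, within 30 mm of the middle. Cap let go, still, flat, top up on the tray floor in front of it. Open jug upright, within 30 mm of its start (all of step 1 and x of cap in the frame of tray between -0.115 and -0.012 m and y of cap in the frame of tray between -0.105 and 0.105 m and z of cap in the frame of tray between 0.001 and 0.007 m and angle between cap's own z axis and vertical below 0.1 rad and z of cap_center in the frame of tray above 0.015 m and contact force between cap and the fingers below 0.1 N and linear speed of each of cap, jug below 0.02 m/s and angle between jug's own z axis and vertical below 0.05 rad and distance of jug from where it was at the start of the episode below 0.03 m and height (world z) of jug below 0.005 m); the robot touches nothing.
It fails at once if the jug is tipped (angle between jug's own z axis and vertical above 0.25 rad).
It fails at once if the panel is dropped (linear speed of panel above 0.5 m/s and contact force between panel and the fingers below 0.1 N).
It fails at once if the cap is dropped (linear speed of cap above 0.6 m/s and contact force between cap and the fingers below 0.1 N and height (world z) of cap below 0.12 m).
It fails at once if another thing on the bench is knocked away or pulled out (distance of any of panel_b_center, panel_c_center, contactor_a, contactor_b, screwdriver, brush, tape_roll, meter from where it was at the start of the episode above 0.04 m).
It also fails if it takes over 64 s, if anything falls off the work surface, if the arm or the gripper's body presses on something with over 40 N, if the wrist force passes 120 N, or if a joint passes its speed limit or range.

## Robot

A 6-joint arm with a two-finger parallel gripper is mounted at the origin on the work surface. World frame = base frame: x ahead of the robot, y to its left, z up, the work surface at z = 0. Lengths are in m, angles in rad, forces in N, time in s.
With the tool pointing down it reaches from about 0.4 to 0.925 m from the base axis. Payload 3.4 kg.
Tool frame: the origin (TCP) lies between the finger pads; the fingertips stand 8 mm ahead of it and the grasp point (between the pads) lies 11 mm behind it; z points along the fingers, y is the line along which they close (so a half turn about z gives the same grasp; the last joint's range is limited). The gripper opens to 85 mm and grips with 20 to 120 N. Pads are 22 mm wide; open, the fingers measure 114 mm over their backs; the gripper's body (76 mm by 85 mm) begins 54 mm behind the grasp point. The pads swing forward as they close: fully open they stand 13 mm farther back than shut.
Start: joints at [1.266, 0.307, 1.506, -0, 1.328, -0.073], TCP at [0.132, 0.56, 0.239] pointing down, gripper open.
Joint ranges: [-3.12, 3.12], [-1.05, 2.28], [0.14, 2.33], [-1.42, 4.57], [0.1, 2.73], [-2.68, 2.68]. Speed limits (rad/s): [2.57, 2.57, 3.14, 3.14, 3.14, 3.14].

## Interface

Orientations are given as a unit quaternion [w, x, y, z].
In Python, from plant import arm gives the robot as it stands. The module is installed in compiled form; this text tells all that it offers.
- The arm moves only by the tool send_rows, never from a script. Its argument "steps" is a list of rows, each a list of 4 numbers: the shift along the tool's x, y, z in cm, then the turn about the tool's z in degrees. A call has 1 to 10 rows; each row shifts and turns the commanded pose from where the row before left it, along the tool's axes as they then stand; what a row does not reach is not made up. A row lasts 1/10 s, in which the tool goes at most 50 mm and 8.59 degrees, less where a joint would pass 70% of its speed; a pose out of reach is approached as far as the arm can. A call is refused whole if a number of a shift passes 5 or a number of a turn 8.59, either way. A call with a gripper value outside its range is refused whole. "grip" is the finger opening in cm, from 0 to 8.54, set as the call begins (left out, the last holds). The fingers move at their own pace and stop on an object; "squeeze" is the grip in N (left out, the last holds). Time passes only in rows, so rows that do not move let the fingers close. It gives the time, the measured TCP pose, the force, the opening and the grip force at its end, in the units of the state.
- arm.read_state(): the state, without advancing time (a new reading comes with each control period).
- arm.snapshot(name): name is "scene" or "top" or "wrist"; returns a dict with "color" (400x640x3 uint8, blue, green, red), "z_map" (400x640 float32, m along the optical axis (not along the pixel's ray), 0 where there is no reading), "fx", "fy", "cx", "cy" (pixels), "extrinsics" (4x4, takes a point from camera to world coordinates); the wrist camera has in their place "tool_from_camera" (4x4, takes a point from camera to tool coordinates, whose origin is the TCP and whose axes are the flange's). Camera axes: x right, y up, looking along -z (the intrinsics and any distortion apply to the point x, -y, -z); pixel columns grow to the right and rows downward; lengths in m; the calibration is good to about 2 mm. A picture is of the moment at which its call begins: read the wrist's pose just before it.
- arm.sign_off(): hands the job in; it is judged then, once.
The state is a dict: "clock": time; "joint_pos": joint angles; "dq": joint speeds; "joint_torque": joint torques, N m; "eef_pos": TCP position; "ee_rot": TCP orientation; "ft_force": force on the tool from outside, world axes, zero at the start; "ft_torque": the same for the moment, N m; "grip_width": opening from 0.0 (shut) to 1.0 (fully open); "grip_force": force on a finger pad.
Only numpy, scipy, OpenCV 4.12 (cv2) and the standard library are available. Lean on these libraries where they do the work, as an engineer would, in place of code of your own. Each camera call takes 0.05 s, during which the arm holds its last target. There are 200 camera calls.

## Working session

There is one attempt and no reset: what is moved stays moved. The work goes in short steps, Python scripts to look and compute and a tool call to move; the robot and the scene stay as the last step left them, time stands still between calls to the robot, and variables do not carry over. Pictures are saved under pics/ and viewed, at most 10 in all, crops included, and the job is handed in when it is done.

Besides the shell and the picture viewer there is one more tool, called in YAML: its name, and indented under it one key for each argument. send_rows: Moves the arm, as the interface text tells. Its arguments: {"type":"object","properties":{"steps":{"type":"array"},"grip":{"type":"number"},"squeeze":{"type":"number"}},"required":["steps"]}

```bash
mkdir -p pics; cat > h.py <<'E'
import numpy as np, cv2
from plant import arm
from scipy.spatial.transform import Rotation as R
def T():
    s=arm.read_state(); q=s["ee_rot"]; M=np.eye(4); M[:3,:3]=R.from_quat([q[1],q[2],q[3],q[0]]).as_matrix(); M[:3,3]=s["eef_pos"]; return M
def snap(n):
    M=T(); d=arm.snapshot(n)
    E=np.array(d["extrinsics"]) if "extrinsics" in d else M@np.array(d["tool_from_camera"])
    z=d["z_map"]; v,u=np.mgrid[:400,:640]
    P=np.stack([(u-d["cx"])/d["fx"]*z,-(v-d["cy"])/d["fy"]*z,-z,np.ones_like(z)],-1)@E.T
    P=P[...,:3]; P[z==0]=np.nan
    return d["color"],P,d
E
python3 - <<'E'
from h import *
print(arm.read_state())
for n in ("scene","top"):
    c,P,d=snap(n); cv2.imwrite(f"pics/{n}0.png",c); np.save(n+"0.npy",P)
    print(n,[k for k in d],d["fx"],d["fy"],d["cx"],d["cy"]); print(np.round(d["extrinsics"],3))
print(T().round(3))
E
```

```text
{'clock': 0.0, 'joint_pos': array([ 1.26648316e+00,  3.07586289e-01,  1.50770252e+00, -1.82602284e-05,
        1.32841623e+00, -7.35360089e-02]), 'dq': array([ 6.64770880e-05, -4.65224517e-04,  8.58711781e-04, -2.12405852e-03,
        3.52288941e-04, -9.18939658e-05]), 'joint_torque': array([ 2.31749233e-03, -4.57557964e+01, -2.51917952e+01,  2.13514891e-04,
        1.29195242e-02,  1.30824077e-05]), 'eef_pos': array([0.13136083, 0.55907053, 0.23836244]), 'ee_rot': array([-1.89652605e-04,  1.15130441e-01,  9.93349821e-01, -1.03906366e-03]), 'ft_force': array([ 0.41857658,  0.44766763, -0.59172003]), 'ft_torque': array([0.0161209 , 0.00175782, 0.06178607]), 'grip_force': 0.0, 'grip_width': 1.0025367699018348}
scene ['color', 'z_map', 'fx', 'fy', 'cx', 'cy', 'extrinsics'] 400.4892531958656 400.4892531958656 328.22272352107615 201.07137288202648
[[-4.520e-01 -7.410e-01  4.980e-01  1.132e+00]
 [ 8.920e-01 -3.750e-01  2.510e-01  3.270e-01]
 [ 1.000e-03  5.570e-01  8.300e-01  1.167e+00]
 [ 0.000e+00  0.000e+00  0.000e+00  1.000e+00]]
top ['color', 'z_map', 'fx', 'fy', 'cx', 'cy', 'extrinsics'] 464.5681469318509 464.5681469318509 315.4581897491272 202.94822478325113
[[-0.000e+00  9.790e-01 -2.050e-01  2.310e-01]
 [-1.000e+00  1.000e-03  3.000e-03  2.200e-02]
 [ 3.000e-03  2.050e-01  9.790e-01  1.497e+00]
 [ 0.000e+00  0.000e+00  0.000e+00  1.000e+00]]
[[-0.973  0.229 -0.001  0.131]
 [ 0.229  0.973 -0.002  0.559]
 [ 0.    -0.002 -1.     0.238]
 [ 0.     0.     0.     1.   ]]
```

View pics/scene0.png

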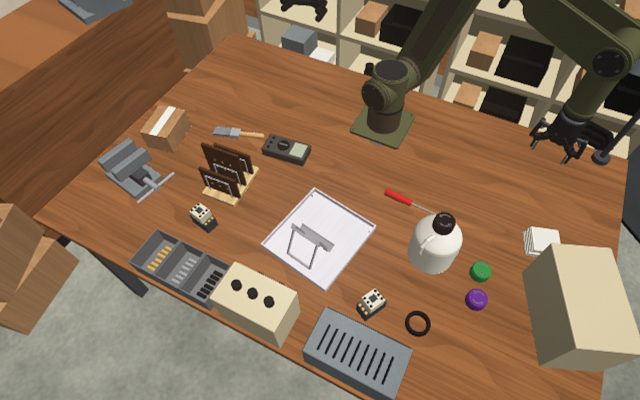

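View pics/top0.png

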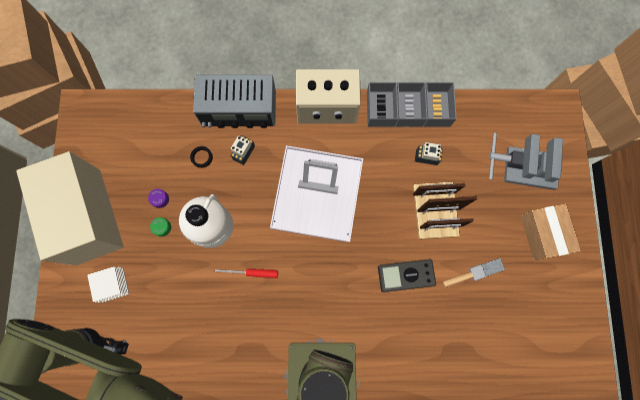

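The scene and top views show the rack at top-view px (440,210) with three panels, the tray at (318,193) with its rest at (319,175), and the jug at (205,220) with its black cap at (197,215). The green (160,227) and purple (158,198) caps are decoys, and the tape roll at (201,157) is also black. Next I'll measure.

```bash
python3 - <<'E'
from h import *
P=np.load("top0.npy"); S=np.load("scene0.npy"); c=cv2.imread("pics/top0.png")
def pts(P,x0,x1,y0,y1,z0,z1):
    q=P.reshape(-1,3); m=(q[:,0]>x0)&(q[:,0]<x1)&(q[:,1]>y0)&(q[:,1]<y1)&(q[:,2]>z0)&(q[:,2]<z1); return q[m]
for v,u in [(210,440),(193,318),(220,205),(215,197),(163,320),(188,317),(227,160)]: print(u,v,P[v,u].round(3))
rc=P[210,440]
for nm,Q in(("top",P),("scene",S)):
    for z0,z1 in((.15,.2),(.165,.2),(.105,.13)):
        q=pts(Q,rc[0]-.15,rc[0]+.15,rc[1]-.17,rc[1]+.15,z0,z1); 
        if len(q)>5:
            r=cv2.minAreaRect((q[:,:2]*1000).astype(np.float32)); print(nm,z0,len(q),r,q[:,2].max())
    q=pts(Q,rc[0]-.2,rc[0]+.2,rc[1]-.17,rc[1]+.15,.010,.024); r=cv2.minAreaRect((q[:,:2]*1000).astype(np.float32)); print("base",len(q),r)
    t=P[193,318]
    q=pts(Q,t[0]-.2,t[0]+.2,t[1]-.2,t[1]+.2,.016,.03); r=cv2.minAreaRect((q[:,:2]*1000).astype(np.float32)); print("rim",len(q),r)
    q=pts(Q,t[0]-.2,t[0]+.2,t[1]-.2,t[1]+.2,.085,.13); r=cv2.minAreaRect((q[:,:2]*1000).astype(np.float32)); print("resttop",len(q),q[:,2].max(),r)
    j=P[215,197]
    q=pts(Q,j[0]-.1,j[0]+.1,j[1]-.1,j[1]+.1,.205,.23); print("cap",len(q),cv2.minEnclosingCircle((q[:,:2]*1000).astype(np.float32)),q.mean(0),np.median(q[:,2]))
cv2.imwrite("pics/crop.png",np.hstack([cv2.resize(c[130:260,370:500],None,fx=3,fy=3,interpolation=2),cv2.resize(c[130:260,255:385],None,fx=3,fy=3,interpolation=2)]))
E
```

```text
440 210 [ 0.516 -0.386  0.021]
318 193 [0.576 0.009 0.007]
205 220 [0.454 0.332 0.193]
197 215 [0.465 0.35  0.213]
320 163 [0.647 0.003 0.111]
317 188 [0.584 0.012 0.042]
160 227 [0.458 0.511 0.034]
top 0.15 251 ((519.5860595703125, -380.58160400390625), (11.342487335205078, 139.40916442871094), 2.9638831615448) 0.18663281672455834
top 0.165 203 ((519.7413330078125, -380.57720947265625), (11.115240097045898, 139.43011474609375), 3.1634793281555176) 0.18663281672455834
top 0.105 452 ((520.6209106445312, -378.55316162109375), (133.84228515625, 140.7965545654297), 9.003862380981445) 0.12993187116412175
base 1324 ((514.3815307617188, -394.181396484375), (406.5071716308594, 308.79461669921875), 2.4705820083618164)
rim 641 ((576.6880493164062, 12.34991455078125), (260.056396484375, 282.29052734375), 80.08629608154297)
resttop 224 0.12917575040524687 ((633.958251953125, 2.41754150390625), (105.80714416503906, 29.867984771728516), 80.9856185913086)
cap 336 ((468.7303466796875, 355.95941162109375), 29.47193145751953) [0.46825874 0.35524133 0.21226312] 0.21221247357653983
scene 0.15 282 ((521.
[... 165 characters left out ...]
5078125), (14.663472175598145, 140.124267578125), 1.6749699115753174) 0.18320759673435716
scene 0.105 471 ((520.2247924804688, -375.73321533203125), (126.47980499267578, 149.9561767578125), 4.3443427085876465) 0.1297465223131915
base 743 ((498.43267822265625, -431.5185546875), (317.044677734375, 378.2972717285156), 78.01020050048828)
rim 733 ((576.6378173828125, 13.89544677734375), (262.37530517578125, 283.4796142578125), 79.85062408447266)
resttop 171 0.1268057342152682 ((640.2385864257812, 2.9526634216308594), (107.22018432617188, 30.142602920532227), 82.65959930419922)
cap 301 ((471.803955078125, 358.5342102050781), 30.522525787353516) [0.47318025 0.35767751 0.21080625] 0.2108607449783918
```

View pics/crop.png

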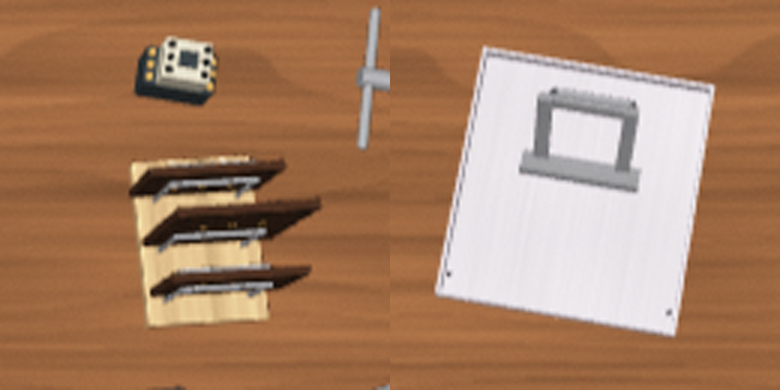

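The middle panel is the tall one: its top is at about 0.18 and it is 140 mm long. The crop confirms this, with the panel at (230,222) between two shorter ones. The tray's yaw is about -10°. I'll go up and over towards the tray for a close look.

send_rows:
  steps:
    - [0,0,-5,0]
    - [0,0,-5,0]
    - [-3.25,-3.07,0,0]
    - [-3.25,-3.07,0,0]
    - [-3.25,-3.07,0,0]
    - [-3.25,-3.07,0,0]
    - [-3.25,-3.07,0,0]
    - [-3.25,-3.07,0,0]
    - [-3.25,-3.07,0,0]
    - [-3.25,-3.07,0,0]

```text
clock: 1.1
eef_pos: [0.3288, 0.2594, 0.3391]
ee_rot: [-0.0, 0.115, 0.993, -0.0]
ft_force: [0.3, 0.8, 0.7]
grip_width: 1.002
grip_force: 0.0
```

send_rows:
  steps:
    - [-3.25,-3.07,0,0]
    - [-3.25,-3.07,0,0]
    - [-3.25,-3.07,0,0]
    - [-3.25,-3.07,0,0]
    - [-3.25,-3.07,0,0]
    - [-3.25,-3.07,0,0]
    - [-3.25,-3.07,0,0]
    - [0,0,0,8.5]
    - [0,0,0,8.5]
    - [0,0,0,8.5]

```text
clock: 2.1
eef_pos: [0.5006, -0.0007, 0.3385]
ee_rot: [-0.001, 0.335, 0.942, -0.0]
ft_force: [0.7, -0.7, -0.1]
grip_width: 1.004
grip_force: 0.0
```

send_rows:
  steps:
    - [0,0,0,8.5]
    - [0,0,0,8.5]
    - [0,0,0,8.5]
    - [0,0,0,8.5]
    - [0,0,0,8.5]
    - [0,0,0,8.5]
    - [0,0,0,8.5]
    - [0,0,0,0]
    - [0,0,0,0]

```text
clock: 3.0
eef_pos: [0.5006, -0.0, 0.339]
ee_rot: [-0.0, 0.755, 0.656, -0.0]
ft_force: [0.3, -1.0, 0.2]
grip_width: 1.0
grip_force: 0.0
```

```bash
python3 - <<'E'
from h import *
c,P,d=snap("wrist"); cv2.imwrite("pics/w1.png",c); np.save("w1.npy",P); print(d["tool_from_camera"].round(3)); print(T().round(4))
E
```

```text
[[-0.001  0.95   0.312  0.08 ]
 [ 1.     0.001 -0.    -0.001]
 [-0.     0.312 -0.95  -0.136]
 [ 0.     0.     0.     1.   ]]
[[ 1.401e-01  9.901e-01 -5.000e-04  5.006e-01]
 [ 9.901e-01 -1.401e-01  1.000e-04 -0.000e+00]
 [-0.000e+00 -5.000e-04 -1.000e+00  3.391e-01]
 [ 0.000e+00  0.000e+00  0.000e+00  1.000e+00]]
```

View pics/w1.png

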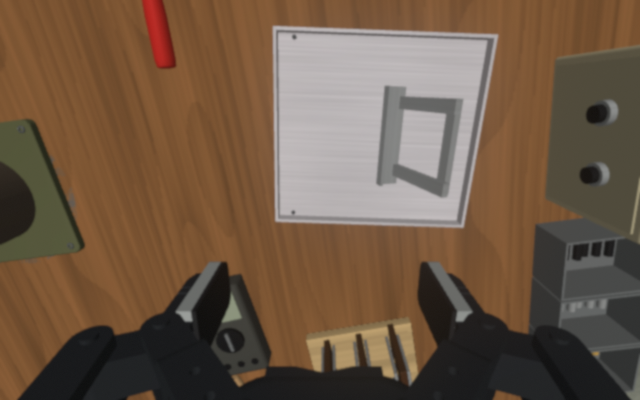

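The wrist picture shows the rest whole in the tray, its ledge at (391,135) and its uprights running to (452,150). I'll convert it to the tray frame and fit the rest.

```bash
python3 - <<'E'
from h import *
for f in("w1.npy","top0.npy","scene0.npy"):
    q=np.load(f).reshape(-1,3); q=q[~np.isnan(q[:,0])]
    q=q[(np.abs(q[:,0]-.577)<.2)&(np.abs(q[:,1]-.013)<.2)]
    rim=q[(q[:,2]>.016)&(q[:,2]<.026)]
    r=cv2.minAreaRect((rim[:,:2]*1000).astype(np.float32)); print(f,"rim",r)
    a=np.radians(-10.); o=np.array([.5767,.013])
    ex=np.array([np.cos(a),np.sin(a)]); ey=np.array([-ex[1],ex[0]])
    t=np.c_[(q[:,:2]-o)@ex,(q[:,:2]-o)@ey,q[:,2]]
    fl=t[(np.abs(t[:,0]+.07)<.05)&(np.abs(t[:,1])<.1)]; print("floor z",np.median(fl[:,2]))
    m=t[(np.abs(t[:,0])<.12)&(np.abs(t[:,1])<.11)&(t[:,2]>.012)]
    print("y range",np.percentile(m[:,1],[1,99]).round(4), "x",np.percentile(m[:,0],[1,99]).round(4))
    u=m[(m[:,2]>.055)&(m[:,2]<.105)]; A=np.c_[u[:,2],u[:,1],np.ones(len(u))]; 
    s=np.linalg.lstsq(A,u[:,0],rcond=None)[0]; print("upr fit x=",s.round(4),np.std(A@s-u[:,0]).round(4), "y",np.percentile(u[:,1],[1,50,99]).round(3))
    for x in np.arange(-.02,.09,.006):
        k=m[np.abs(m[:,0]-x)<.003]
        if len(k): print(round(x,3),len(k),np.percentile(k[:,2],[5,50,95]).round(4))
E
```

```text
w1.npy rim ((574.185791015625, 12.546646118164062), (260.61883544921875, 281.0348815917969), 79.97360229492188)
floor z 0.3831805720913255
y range [-0.0508  0.0509] x [-0.119   0.0649]
upr fit x= [ 0.4505 -0.0066  0.0065] 0.0027 y [-0.053  0.004  0.052]
-0.02 1755 [0.3595 0.3964 0.3985]
-0.014 2846 [0.3915 0.4    0.4146]
-0.008 2303 [0.3925 0.4023 0.4153]
-0.002 1057 [0.0321 0.4038 0.415 ]
0.004 559 [0.0333 0.0397 0.0425]
0.01 294 [0.0297 0.0313 0.0414]
0.016 403 [0.0276 0.0292 0.0308]
0.022 432 [0.0256 0.0273 0.0325]
0.028 436 [0.0239 0.0265 0.0495]
0.034 222 [0.0507 0.0595 0.0673]
0.04 253 [0.0661 0.0754 0.0833]
0.046 297 [0.082  0.0921 0.1003]
0.052 321 [0.0984 0.1084 0.1163]
0.058 608 [0.1029 0.1097 0.1257]
0.064 573 [0.1102 0.1144 0.1242]
0.07 196 [0.1116 0.1133 0.1145]
top0.npy rim ((576.711669921875, 12.345794677734375), (260.056396484375, 282.24249267578125), 80.08629608154297)
floor z 0.005236429491720873
y range [-0.0893  0.0908] x [-0.1022  0.1094]
upr fit x= [0.4063 0.0076 0.0126] 0.0061 y [-0.053 -0.001  0.052]
-0.02 2 [0.0124 0.0126 0.0128]
-0.014 4 [0.012  0.0127 0.013
[... 540 characters left out ...]
125, 13.868194580078125), (262.3199462890625, 283.4796142578125), 79.85062408447266)
floor z 0.004047690497314349
y range [-0.0619  0.065 ] x [0.0069 0.1096]
upr fit x= [-0.2328 -0.0235  0.0889] 0.015 y [-0.047  0.042  0.054]
0.004 8 [0.029  0.0379 0.0404]
0.01 114 [0.0283 0.0337 0.0433]
0.016 75 [0.0249 0.0292 0.0334]
0.022 60 [0.023  0.0269 0.031 ]
0.028 27 [0.0129 0.0252 0.0338]
0.034 13 [0.0236 0.0283 0.0524]
0.04 7 [0.0428 0.0564 0.0678]
0.046 10 [0.0598 0.0734 0.0848]
0.052 9 [0.0758 0.0896 0.1034]
0.058 12 [0.0947 0.1072 0.1212]
0.064 51 [0.1089 0.1165 0.1251]
0.07 89 [0.0928 0.1126 0.1198]
0.076 22 [0.077  0.088  0.1124]
0.082 19 [0.0547 0.0713 0.0809]
0.088 18 [0.0485 0.0573 0.0658]
```

send_rows:
  steps:
    - [-4.67,0.906,0,0]
    - [-4.67,0.906,0,0]
    - [-4.67,0.906,0,0]
    - [-4.67,0.906,0,0]
    - [-4.67,0.906,0,0]
    - [-4.67,0.906,0,0]
    - [-4.67,0.906,0,0]
    - [-4.67,0.906,0,0]
    - [0,0,0,-6]
    - [0,0,0,-6]

```text
clock: 4.05
eef_pos: [0.5187, -0.3823, 0.3381]
ee_rot: [-0.001, 0.682, 0.731, -0.0]
ft_force: [0.5, 0.3, 0.0]
grip_width: 0.998
grip_force: 0.0
```

send_rows:
  steps:
    - [0,0,0,0]
    - [0,0,0,0]

```text
clock: 4.25
eef_pos: [0.519, -0.3801, 0.3391]
ee_rot: [-0.0, 0.684, 0.73, -0.0]
ft_force: [-0.9, 0.2, 0.6]
grip_width: 1.0
grip_force: 0.0
```

```bash
python3 - <<'E'
from h import *
c,P,d=snap("wrist"); cv2.imwrite("pics/w2.png",c); M=T(); print(M.round(4))
q=P.reshape(-1,3); q=q[~np.isnan(q[:,0])]; q=q[(abs(q[:,0]-.52)<.04)&(abs(q[:,1]+.38)<.1)]
for a,b in((.14,.21),(.165,.21),(.172,.21)):
    k=q[(q[:,2]>a)&(q[:,2]<b)]; print(a,len(k),cv2.minAreaRect((k[:,:2]*1000).astype(np.float32)),np.percentile(k[:,2],[50,90,99]))
p=np.c_[q,np.ones(len(q))]@np.linalg.inv(M).T
k=p[(q[:,2]>.165)&(q[:,2]<.21)]; print("tool y range",np.percentile(k[:,1],[1,50,99]),"x",np.percentile(k[:,0],[1,99]))
E
```

```text
[[-6.500e-02  9.979e-01 -2.000e-04  5.191e-01]
 [ 9.979e-01  6.500e-02  1.000e-04 -3.799e-01]
 [ 1.000e-04 -1.000e-04 -1.000e+00  3.392e-01]
 [ 0.000e+00  0.000e+00  0.000e+00  1.000e+00]]
0.14 1612 ((517.5709228515625, -380.4615478515625), (10.065800666809082, 139.20645141601562), 3.3840858936309814) [0.17879084 0.17973412 0.18050198]
0.165 1602 ((517.5765380859375, -380.5572204589844), (10.065800666809082, 139.01480102539062), 3.3840858936309814) [0.17879611 0.17973528 0.18050211]
0.172 1600 ((517.4906005859375, -380.56231689453125), (9.893543243408203, 139.01480102539062), 3.3840858936309814) [0.17879698 0.17973577 0.1805024 ]
tool y range [-0.00684917 -0.00182098  0.0035318 ] x [-0.06787802  0.06810699]
```

View pics/w2.png

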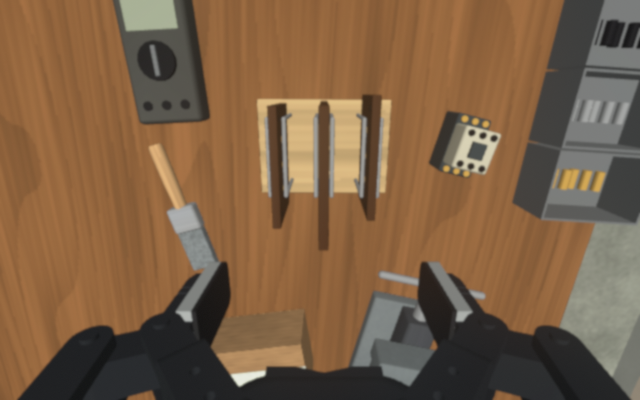

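The wrist view shows the tall panel at (323,175), centred between the pads within 2 mm and square to the tool. I'll descend and grip.

send_rows:
  steps:
    - [0,-0.1,4,0]
    - [0,0,4,0]
    - [0,0,4,0]
    - [0,0,3.5,0]
    - [0,0,2,0]
    - [0,0,1.2,0]
    - [0,0,0,0]

```text
clock: 5.0
eef_pos: [0.5174, -0.3792, 0.1508]
ee_rot: [-0.002, 0.683, 0.73, -0.0]
ft_force: [0.1, 0.4, -0.5]
grip_width: 1.0
grip_force: 0.0
```

send_rows:
  steps:
    - [0,0,0,0]
    - [0,0,0,0]
    - [0,0,0,0]
    - [0,0,0,0]
    - [0,0,0,0]
    - [0,0,0,0]
    - [0,0,0,0]
    - [0,0,0,0]
  grip: 0
  squeeze: 60

```text
clock: 5.8
eef_pos: [0.5185, -0.3806, 0.153]
ee_rot: [0.001, 0.683, 0.73, 0.0]
ft_force: [-0.6, -0.8, 4.1]
grip_width: 0.111
grip_force: 59.7
```

send_rows:
  steps:
    - [0,0,-1,0]
    - [0,0,-2,0]
    - [0,0,-2.5,0]
    - [0,0,-2.5,0]
    - [0,0,-2.5,0]
    - [0,0,-2.5,0]
    - [0,0,-1,0]
    - [0,0,0,0]

```text
clock: 6.6
eef_pos: [0.5184, -0.3805, 0.2935]
ee_rot: [0.001, 0.683, 0.73, 0.0]
ft_force: [1.0, -0.8, -3.2]
grip_width: 0.106
grip_force: 58.9
```

send_rows:
  steps:
    - [2.14,0.54,0,0]
    - [4.28,1.09,0,0]
    - [4.28,1.09,0,0]
    - [4.28,1.09,0,0]
    - [4.28,1.09,0,0]
    - [4.28,1.09,0,0]
    - [4.28,1.09,0,0]
    - [4.28,1.09,0,0]
    - [4.28,1.09,0,0]
    - [2.14,0.54,0,0]

```text
clock: 7.6
eef_pos: [0.5895, 0.0145, 0.2899]
ee_rot: [-0.002, 0.682, 0.731, -0.001]
ft_force: [0.4, -0.6, -2.8]
grip_width: 0.109
grip_force: 58.9
```

send_rows:
  steps:
    - [0,0,0,4.5]
    - [0,0,0,4.5]
    - [0,0,0,4.7]
    - [0,0,0,0]
    - [0,0,0,0]
    - [0,0,0,0]

```text
clock: 8.2
eef_pos: [0.5901, 0.0105, 0.2914]
ee_rot: [-0.001, 0.765, 0.644, -0.001]
ft_force: [-0.5, -0.1, -2.6]
grip_width: 0.104
grip_force: 58.8
```

```bash
python3 - <<'E'
from h import *
c,P,d=snap("wrist"); cv2.imwrite("pics/w3.png",c); np.save("w3.npy",P); M=T(); np.save("M3.npy",M); print(M.round(4))
E
```

```text
[[ 1.715e-01  9.852e-01 -1.100e-03  5.902e-01]
 [ 9.852e-01 -1.715e-01  1.000e-04  1.050e-02]
 [-1.000e-04 -1.100e-03 -1.000e+00  2.917e-01]
 [ 0.000e+00  0.000e+00  0.000e+00  1.000e+00]]
```

View pics/w3.png

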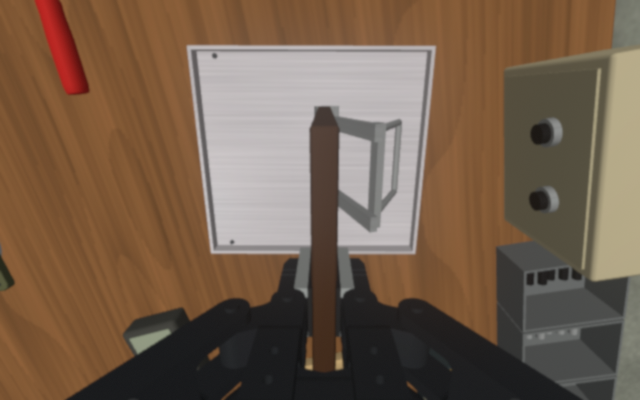

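The picture shows the held panel edge-on at (323,150), directly over the ledge, which peeks out at (327,107). The uprights are to the right at (375,175). I'll measure everything in the tool frame.

```bash
python3 - <<'E'
from h import *
P=np.load("w3.npy"); M=np.load("M3.npy"); c=cv2.imread("pics/w3.png")
t=np.concatenate([P,np.ones((400,640,1))],-1)@np.linalg.inv(M).T
for (u,v) in [(327,107),(324,106),(330,107),(335,108),(345,122),(355,125),(365,128),(372,130),(345,195),(355,205),(365,215),(371,222)]: print(u,v,t[v,u,:3].round(4),P[v,u].round(4))
q=t.reshape(-1,4)[:,:3]; w=P.reshape(-1,3)
k=q[(abs(q[:,1])<.012)&(q[:,2]<0.02)&(q[:,2]>-.06)&(abs(q[:,0])<.08)&(q[:,0]>.03)]; print("panel top",len(k),np.percentile(k[:,1],[2,50,98]).round(4),np.percentile(k[:,2],[2,50,98]).round(4),np.percentile(k[:,0],[98]))
# panel +x end face column rows
for v in range(100,135,3):
    row=t[v]; m=(row[:,2]<.125)&(abs(row[:,1])<.02)&(row[:,2]>-.06); 
    if m.any(): print(v,row[m][:,1].min().round(4),row[m][:,1].max().round(4),np.median(row[m][:,2]).round(4),np.median(row[m][:,0]).round(4))
r=w[(w[:,2]>.016)&(w[:,2]<.026)&(abs(w[:,0]-.577)<.2)&(abs(w[:,1]-.013)<.2)]
print(cv2.minAreaRect((r[:,:2]*1000).astype(np.float32)))
z=w[:,2]
u=q[(z>.05)&(z<.115)&(q[:,1]>.012)&(q[:,1]<.06)&(abs(q[:,0])<.07)]
A=np.c_[u[:,2],u[:,0],np.ones(len(u))]; s=np.linalg.lstsq(A,u[:,1],rcond=None)[0]; print("fit y=",s.round(4),np.std(A@s-u[:,1]).round(4),np.percentile(u[:,0],[1,99]).round(4))
for yv in np.arange(.014,.06,.004):
    kk=u[abs(u[:,1]-yv)<.002]; print(round(yv,3),len(kk),np.percentile(kk[:,2],[5,50,95]).round(4) if len(kk) else '')
E
```

```text
327 107 [0.0694 0.0012 0.1069] [0.6032 0.0786 0.1848]
324 106 [ 0.0694 -0.0009  0.1242] [0.601  0.079  0.1675]
330 107 [0.0688 0.0036 0.1214] [0.6054 0.0776 0.1703]
335 108 [0.0615 0.0122 0.2664] [0.6125 0.069  0.0253]
345 122 [0.0486 0.0219 0.2286] [0.6199 0.0546 0.063 ]
355 125 [0.0477 0.0306 0.2043] [0.6283 0.0522 0.0874]
365 128 [0.0468 0.0383 0.1841] [0.6358 0.05   0.1076]
372 130 [0.0464 0.0431 0.1699] [0.6404 0.0488 0.1217]
345 195 [-0.0371  0.0242  0.2374] [ 0.6074 -0.0302  0.0543]
355 205 [-0.0372  0.0328  0.2013] [ 0.6159 -0.0318  0.0903]
365 215 [-0.0393  0.0408  0.1763] [ 0.6234 -0.0352  0.1153]
371 222 [-0.0433  0.0458  0.1673] [ 0.6277 -0.04    0.1244]
panel top 3353 [-0.0059 -0.0011  0.0036] [-0.0268 -0.0255 -0.0002] [0.06932209]
106 -0.0047 0.0021 0.1241 0.0694
109 -0.0055 0.0028 0.0783 0.0694
112 -0.0054 0.0035 0.0471 0.0693
115 -0.0053 0.0033 0.0227 0.0693
118 -0.0061 0.0032 0.0042 0.0693
121 -0.0057 0.0032 -0.0101 0.0693
124 -0.0056 0.0035 -0.0219 0.0692
127 -0.0057 0.0036 -0.0253 0.0686
130 -0.0061 0.0036 -0.0258 0.0677
133 -0.0061 0.0036 -0.0256 0.0667
((573.74951171875, 12.524276733398438), (261.0551452636719, 280.7544860839844), 79.9638442993164)
fit y= [-0.5671 -0.0019  0.1504] 0.0045 [-0.0527  0.0525]
0.014 0 
0.018 68 [0.2349 0.2379 0.2414]
0.022 138 [0.2232 0.2287 0.2346]
0.026 142 [0.213  0.2185 0.233 ]
0.03 178 [0.2009 0.2073 0.2193]
0.034 175 [0.1905 0.196  0.2117]
0.038 207 [0.1795 0.1854 0.1999]
0.042 65 [0.177  0.1791 0.1948]
0.046 344 [0.1798 0.1843 0.1893]
0.05 227 [0.1767 0.1775 0.1804]
0.054 335 [0.177  0.1781 0.1795]
0.058 89 [0.1778 0.179  0.1804]
```

Relative to the rest origin, the panel is 9 mm in front. I want 6.5 mm, so I'll shift +2.5 mm and lower until it touches.

send_rows:
  steps:
    - [0,0.25,0,0]
    - [0,0,2,0]
    - [0,0,3,0]
    - [0,0,3,0]
    - [0,0,2,0]
    - [0,0,1,0]
    - [0,0,0.5,0]
    - [0,0,0,0]
    - [0,0,0,0]

```text
clock: 9.15
eef_pos: [0.594, 0.0101, 0.1785]
ee_rot: [0.001, 0.766, 0.643, 0.001]
ft_force: [0.0, -0.3, -3.5]
grip_width: 0.105
grip_force: 58.8
```

send_rows:
  steps:
    - [0,0,0.3,0]
    - [0,0,0.2,0]
    - [0,0,0.2,0]
    - [0,0,0,0]

```text
clock: 9.55
eef_pos: [0.5927, 0.0102, 0.1701]
ee_rot: [-0.0, 0.766, 0.643, -0.0]
ft_force: [1.2, -0.7, -3.9]
grip_width: 0.109
grip_force: 58.9
```

send_rows:
  steps:
    - [0,0,0.2,0]
    - [0,0,0.1,0]
    - [0,0,0,0]

```text
clock: 9.85
eef_pos: [0.5928, 0.0102, 0.1671]
ee_rot: [-0.0, 0.766, 0.643, -0.0]
ft_force: [-0.3, 0.7, -3.5]
grip_width: 0.108
grip_force: 58.9
```

send_rows:
  steps:
    - [0,0,0.15,0]
    - [0,0,0,0]

```text
clock: 10.05
eef_pos: [0.5929, 0.0101, 0.1656]
ee_rot: [-0.0, 0.766, 0.643, -0.0]
ft_force: [-0.2, 0.6, -2.5]
grip_width: 0.111
grip_force: 58.9
```

send_rows:
  steps:
    - [0,0,0.15,0]
    - [0,0,0,0]

```text
clock: 10.25
eef_pos: [0.5933, 0.0101, 0.1652]
ee_rot: [0.0, 0.766, 0.643, 0.0]
ft_force: [-0.8, 0.9, 2.8]
grip_width: 0.106
grip_force: 59.8
```

It is on the ledge: the contact height of 0.0305 matches. I'll open the fingers a little and walk the panel back with them.

send_rows:
  steps:
    - [0,0,0,0]
    - [0,0,0,0]
    - [0,0,0,0]
    - [0,0,0,0]
    - [0,0,0,0]
  grip: 3.5
  squeeze: 20

```text
clock: 10.75
eef_pos: [0.5931, 0.0101, 0.1643]
ee_rot: [0.0, 0.766, 0.643, 0.0]
ft_force: [0.4, 0.2, 0.8]
grip_width: 0.407
grip_force: 0.1
```

send_rows:
  steps:
    - [0,0.4,0,0]
    - [0,0.5,0,0]
    - [0,0.5,0,0]
    - [0,0.5,0,0]
    - [0,0.5,0,0]
    - [0,0.5,0,0]
    - [0,0.5,0,0]
    - [0,0.5,0,0]
    - [0,0.4,0,0]
    - [0,0,0,0]

```text
clock: 11.75
eef_pos: [0.6361, 0.0026, 0.1643]
ee_rot: [0.0, 0.766, 0.643, 0.0]
ft_force: [0.7, -0.8, 0.1]
grip_width: 0.407
grip_force: 0.4
```

```bash
python3 - <<'E'
from h import *
c,P,d=snap("wrist"); c2,P2,_=snap("scene"); np.save("w4.npy",P); np.save("M4.npy",T()); print(T()[:3,3])
cv2.imwrite("pics/w4.png",np.hstack([cv2.resize(c[60:360,180:480],(400,400)),cv2.resize(c2[150:310,230:390],(400,400))]))
E
```

```text
[0.63556656 0.00269972 0.16444718]
```

View pics/w4.png

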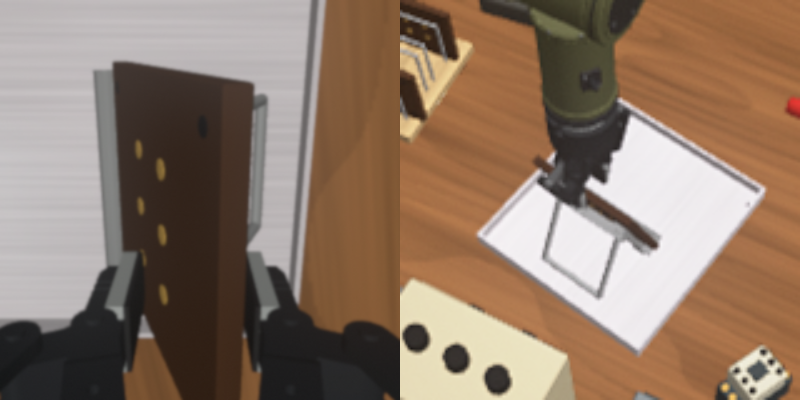

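The crop shows the panel leaning back between the fingers, its foot behind the lip at crop (105,200) and its top edge at about (235,100), near the rear finger. I'll go back a bit further and check the lean.

send_rows:
  steps:
    - [0,0.4,0,0]
    - [0,0.4,0,0]
    - [0,0.2,0,0]
    - [0,0,0,0]
    - [0,0,0,0]

```text
clock: 12.35
eef_pos: [0.6451, 0.001, 0.1642]
ee_rot: [-0.0, 0.766, 0.643, -0.0]
ft_force: [-0.1, -0.1, -0.1]
grip_width: 0.408
grip_force: 0.0
```

send_rows:
  steps:
    - [0,0,0,0]
    - [0,0,0,0]
    - [0,0,0,0]
    - [0,0,0,0]
    - [0,0,0,0]
    - [0,0,0,0]
  grip: 8.5

```text
clock: 12.95
eef_pos: [0.6452, 0.001, 0.1643]
ee_rot: [-0.0, 0.766, 0.643, 0.0]
ft_force: [-0.6, -0.8, 0.0]
grip_width: 0.997
grip_force: 0.0
```

```bash
cat > lean.py <<'E'
from h import *
def lean(P,o=np.array([.574,.0125])):
    a=np.radians(-10.); ex=np.array([np.cos(a),np.sin(a)]); ey=np.array([-ex[1],ex[0]])
    q=P.reshape(-1,3); t=np.c_[(q[:,:2]-o)@ex,(q[:,:2]-o)@ey,q[:,2]]
    # front face points: above the lip, clear of fingers
    m=t[(t[:,0]>0)&(t[:,0]<.1)&(t[:,1]>.015)&(t[:,1]<.068)&(t[:,2]>.06)&(t[:,2]<.165)]
    A=np.c_[m[:,2],m[:,1],np.ones(len(m))]; w=np.ones(len(m),bool)
    for _ in range(6):
        s=np.linalg.lstsq(A[w],m[w,0],rcond=None)[0]; r=A@s-m[:,0]; w=abs(r)<.003
    print("face x=%.4f z + %.4f y + %.4f"%tuple(s),w.sum(),"tilt deg",np.degrees(np.arctan(s[0])),"yaw",np.degrees(np.arctan(s[1])), "front face x at z=.03:",s[0]*.03+s[2])
    p=t[(t[:,2]>.165)&(t[:,2]<.2)&(abs(t[:,0]-.075)<.04)]; 
    if len(p): print("top y range",np.percentile(p[:,1],[1,99]),"ztop",np.percentile(p[:,2],[50,98]),"x",np.percentile(p[:,0],[1,99]))
E
python3 - <<'E'
from lean import *
c,P,d=snap("wrist"); lean(P); c,P,d=snap("top"); lean(P,np.array([.5767,.0124]))
E
```

```text
face x=0.3788 z + 0.0011 y + 0.0024 4533 tilt deg 20.746079071832753 yaw 0.06339539383717904 front face x at z=.03: 0.013797649188399999
top y range [-0.04429331  0.0701892 ] ztop [0.1784311  0.19685767] x [0.0651517  0.11396987]
face x=0.3536 z + -0.0065 y + 0.0057 95 tilt deg 19.47409036866253 yaw -0.37276060394048993 front face x at z=.03: 0.01632629598975858
top y range [-0.05380108  0.05653714] ztop [0.17651671 0.184948  ] x [0.06134856 0.07929032]
```

The panel lies flush: tilt 20.7°, yaw 0.1°. Now up and over to the jug.

send_rows:
  steps:
    - [0,0,-2,0]
    - [0,0,-4,0]
    - [0,0,-4,0]
    - [0,0,-4,0]
    - [0,0,-4,0]
    - [0,0,0,0]

```text
clock: 13.65
eef_pos: [0.6482, 0.0009, 0.3519]
ee_rot: [0.005, 0.766, 0.643, 0.005]
ft_force: [0.2, 0.7, 0.6]
grip_width: 0.998
grip_force: 0.0
```

send_rows:
  steps:
    - [3.56,-2.6,0,0]
    - [3.56,-2.6,0,0]
    - [3.56,-2.6,0,0]
    - [3.56,-2.6,0,0]
    - [3.56,-2.6,0,0]
    - [3.56,-2.6,0,0]
    - [3.56,-2.6,0,0]
    - [3.56,-2.6,0,0]
    - [3.56,-2.6,0,0]
    - [0,0,0,0]

```text
clock: 14.65
eef_pos: [0.4668, 0.3615, 0.3435]
ee_rot: [-0.002, 0.764, 0.646, -0.0]
ft_force: [0.5, -0.3, -0.8]
grip_width: 0.992
grip_force: 0.0
```

send_rows:
  steps:
    - [0,0,0,0]
    - [0,0,0,0]

```text
clock: 14.85
eef_pos: [0.4701, 0.3561, 0.3439]
ee_rot: [0.0, 0.766, 0.643, -0.0]
ft_force: [0.4, 0.1, -1.1]
grip_width: 0.997
grip_force: 0.0
```

```bash
python3 - <<'E'
from lean import *
c,P,d=snap("wrist"); cv2.imwrite("pics/w5.png",c); M=T(); print(M.round(4))
q=P.reshape(-1,3); ok=(abs(q[:,0]-.47)<.08)&(abs(q[:,1]-.357)<.08)&(q[:,2]>.204)&(q[:,2]<.225); k=q[ok]
(cx,cy),r=cv2.minEnclosingCircle((k[:,:2]*1000).astype(np.float32)); print(len(k),cx,cy,r,np.median(k[:,2]))
t=np.linalg.inv(M)@np.array([cx/1000,cy/1000,np.median(k[:,2]),1]); print("cap in tool",t.round(4))
c,P,d=snap("top"); lean(P,np.array([.5767,.0124]))
E
```

```text
[[ 1.736e-01  9.848e-01 -2.000e-04  4.704e-01]
 [ 9.848e-01 -1.736e-01 -8.000e-04  3.558e-01]
 [-9.000e-04 -0.000e+00 -1.000e+00  3.440e-01]
 [ 0.000e+00  0.000e+00  0.000e+00  1.000e+00]]
3511 467.3424072265625 357.23077392578125 29.861331939697266 0.21195811615997667
cap in tool [ 0.001  -0.0033  0.132   1.    ]
face x=0.3815 z + -0.0056 y + 0.0019 323 tilt deg 20.883037420779367 yaw -0.32277952124158044 front face x at z=.03: 0.01329709270380693
top y range [-0.06758545  0.06853822] ztop [0.17664556 0.18435207] x [0.0618778  0.07962768]
```

View pics/w5.png

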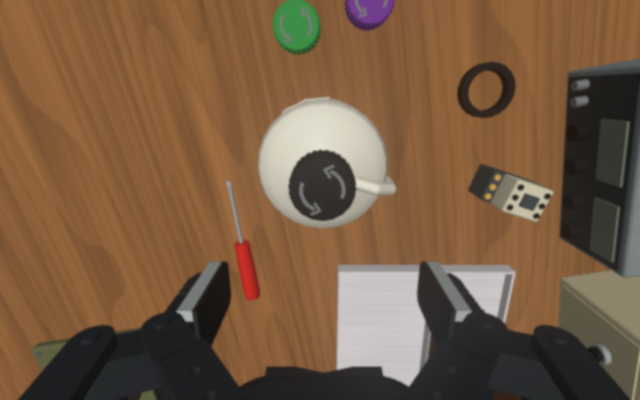

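The cap with its arrows is at (322,185), centred below the tool within 3 mm. The handle points to tool +y and is lower. I'll descend and grip.

send_rows:
  steps:
    - [0.1,-0.2,4,0]
    - [0,0,4,0]
    - [0,0,3,0]
    - [0,0,2,0]
    - [0,0,1.4,0]
    - [0,0,1,0]
    - [0,0,0,0]
    - [0,0,0,0]

```text
clock: 15.75
eef_pos: [0.4688, 0.358, 0.1908]
ee_rot: [0.0, 0.766, 0.643, 0.0]
ft_force: [0.3, 0.3, 0.4]
grip_width: 0.996
grip_force: 0.0
```

send_rows:
  steps:
    - [0,0,0,0]
    - [0,0,0,0]
    - [0,0,0,0]
    - [0,0,0,0]
    - [0,0,0,0]
    - [0,0,0,0]
  grip: 0
  squeeze: 90

```text
clock: 16.35
eef_pos: [0.4689, 0.3586, 0.1922]
ee_rot: [0.0, 0.766, 0.643, 0.001]
ft_force: [-1.6, -1.9, 5.5]
grip_width: 0.659
grip_force: 93.8
```

send_rows:
  steps:
    - [0,0,0.2,0]
    - [0,0,0.2,0]
    - [0,0,0.1,0]
    - [0,0,0,0]
    - [0,0,0,0]

```text
clock: 16.85
eef_pos: [0.4689, 0.3586, 0.1886]
ee_rot: [0.001, 0.766, 0.643, 0.002]
ft_force: [-3.1, -2.4, 13.8]
grip_width: 0.656
grip_force: 94.5
```

send_rows:
  steps:
    - [0,0,0.15,0]
    - [0,0,0.1,0]
    - [0,0,0,0]
    - [0,0,0,0]

```text
clock: 17.25
eef_pos: [0.4689, 0.3586, 0.1869]
ee_rot: [0.001, 0.765, 0.643, 0.002]
ft_force: [-3.6, -3.4, 17.6]
grip_width: 0.653
grip_force: 94.9
```

send_rows:
  steps:
    - [0,0,0.03,-3]
    - [0,0,0,-5]
    - [0,0,0,-6]
    - [0,0,0,-6]
    - [0,0,0,-6]
    - [0,0,0,-6]
    - [0,0,0,-6]
    - [0,0,0,-6]
    - [0,0,0,0]

```text
clock: 18.15
eef_pos: [0.4692, 0.3596, 0.1869]
ee_rot: [0.001, 0.468, 0.884, 0.003]
ft_force: [-3.5, -1.3, 16.7]
grip_width: 0.657
grip_force: 95.1
```

send_rows:
  steps:
    - [0,0,0,-6]
    - [0,0,0,-6]
    - [0,0,0,-5]
    - [0,0,0,0]
    - [0,0,0,0]

```text
clock: 18.65
eef_pos: [0.4688, 0.3595, 0.1868]
ee_rot: [0.001, 0.333, 0.943, 0.002]
ft_force: [-4.5, -1.5, 17.1]
grip_width: 0.655
grip_force: 95.1
```

send_rows:
  steps:
    - [0,0,-0.3,0]
    - [0,0,-0.3,0]
    - [0,0,-0.3,0]
    - [0,0,-0.3,0]
    - [0,0,0,0]

```text
clock: 19.15
eef_pos: [0.4681, 0.3583, 0.1948]
ee_rot: [0.0, 0.333, 0.943, 0.0]
ft_force: [1.2, 0.1, -0.4]
grip_width: 0.657
grip_force: 95.1
```

The cap is free: the force is near zero, so it isn't carrying the jug. I'll lift straight up.

send_rows:
  steps:
    - [0,0,-0.5,0]
    - [0,0,-0.5,0]
    - [0,0,-0.5,0]
    - [0,0,-0.5,0]
    - [0,0,-0.5,0]
    - [0,0,-1,0]
    - [0,0,-2,0]
    - [0,0,-3,0]
    - [0,0,0,0]

```text
clock: 20.05
eef_pos: [0.4704, 0.3598, 0.2846]
ee_rot: [0.003, 0.333, 0.943, 0.004]
ft_force: [0.8, 0.2, 0.7]
grip_width: 0.658
grip_force: 95.1
```

```bash
python3 - <<'E'
from h import *
c,P,d=snap("wrist"); c2,P2,_=snap("top"); M=T(); print(M.round(4))
cv2.imwrite("pics/w6.png",np.hstack([c[:,120:520],cv2.resize(c2[130:280,150:390],(640,400))[:,:400]]))
t=np.concatenate([P,np.ones((400,640,1))],-1)@np.linalg.inv(M).T
t=t.reshape(-1,4); k=t[(abs(t[:,0])<.04)&(abs(t[:,1])<.027)&(t[:,2]<.03)&(t[:,2]>-.04)]
print(len(k),np.percentile(k[:,:3],[2,50,98],axis=0).round(4))
E
```

```text
[[-7.780e-01  6.283e-01  2.100e-03  4.685e-01]
 [ 6.283e-01  7.780e-01  1.400e-03  3.586e-01]
 [-8.000e-04  2.400e-03 -1.000e+00  2.806e-01]
 [ 0.000e+00  0.000e+00  0.000e+00  1.000e+00]]
15508 [[-0.0243 -0.025  -0.025 ]
 [ 0.0072  0.0004 -0.0234]
 [ 0.0276  0.025   0.0047]]
```

View pics/w6.png

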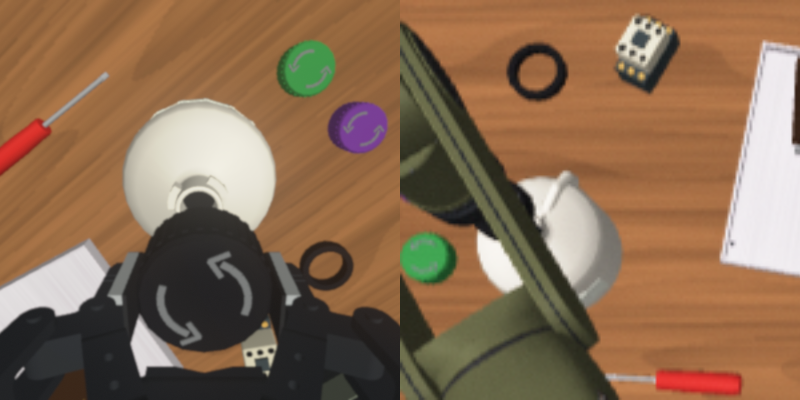

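The cap is held level, arrows up, at left-crop (205,280). The open neck is visible and the jug stands. I'll carry the cap over the tray.

send_rows:
  steps:
    - [-2.71,-2.59,0,0]
    - [-2.71,-2.59,0,0]
    - [-2.71,-2.59,0,0]
    - [-2.71,-2.59,0,0]
    - [-2.71,-2.59,0,0]
    - [-2.71,-2.59,0,0]
    - [-2.71,-2.59,0,0]
    - [-2.71,-2.59,0,0]
    - [-2.71,-2.59,0,0]
    - [0,0,0,0]

```text
clock: 21.15
eef_pos: [0.5111, 0.0196, 0.2782]
ee_rot: [-0.001, 0.335, 0.942, -0.001]
ft_force: [-1.4, -0.1, -1.6]
grip_width: 0.655
grip_force: 95.3
```

send_rows:
  steps:
    - [0,0,0,-7]
    - [0,0,0,-7]
    - [0,0,0,-7]
    - [0,0,0,-8]
    - [0,0,3,0]
    - [0,0,4,0]
    - [0,0,4,0]
    - [0,0,4,0]
    - [0,0,3,0]
    - [0,0,0,0]

```text
clock: 22.15
eef_pos: [0.5065, 0.0246, 0.095]
ee_rot: [-0.006, 0.086, 0.996, -0.0]
ft_force: [0.3, 0.6, -0.6]
grip_width: 0.658
grip_force: 95.4
```

```bash
python3 - <<'E'
from h import *
M=T(); print(M.round(4))
a=np.radians(-10.); d=M[:2,3]-np.array([.576,.0125]); print("tray xy",d@[np.cos(a),np.sin(a)],d@[-np.sin(a),np.cos(a)])
E
```

```text
[[-9.850e-01  1.720e-01 -1.160e-02  5.065e-01]
 [ 1.720e-01  9.851e-01  8.000e-04  2.460e-02]
 [ 1.150e-02 -1.200e-03 -9.999e-01  9.500e-02]
 [ 0.000e+00  0.000e+00  0.000e+00  1.000e+00]]
tray xy -0.0705027158030104 -0.00015389980061747811
```

send_rows:
  steps:
    - [0,0,2.5,0]
    - [0,0,2,0]
    - [0,0,1.5,0]
    - [0,0,1,0]
    - [0,0,0,0]
    - [0,0,0,0]

```text
clock: 22.75
eef_pos: [0.512, 0.0239, 0.0302]
ee_rot: [0.001, 0.086, 0.996, 0.0]
ft_force: [0.5, 0.5, -0.8]
grip_width: 0.658
grip_force: 95.4
```

send_rows:
  steps:
    - [0,0,0.5,0]
    - [0,0,0.5,0]
    - [0,0,0.3,0]
    - [0,0,0,0]
    - [0,0,0,0]

```text
clock: 23.25
eef_pos: [0.5122, 0.0236, 0.0192]
ee_rot: [0.001, 0.087, 0.996, 0.0]
ft_force: [-5.9, -0.8, 24.0]
grip_width: 0.657
grip_force: 98.1
```

send_rows:
  steps:
    - [0,0,0.15,0]
    - [0,0,0,0]
    - [0,0,0,0]

```text
clock: 23.55
eef_pos: [0.5122, 0.0236, 0.0191]
ee_rot: [0.002, 0.087, 0.996, 0.0]
ft_force: [-7.3, -1.2, 36.8]
grip_width: 0.656
grip_force: 99.7
```

Contact. I'll ease off the load, then release gently.

send_rows:
  steps:
    - [0,0,-0.15,0]
    - [0,0,-0.1,0]
    - [0,0,0,0]
    - [0,0,0,0]

```text
clock: 23.95
eef_pos: [0.5122, 0.0237, 0.0192]
ee_rot: [0.001, 0.087, 0.996, 0.0]
ft_force: [-3.5, 0.3, 14.1]
grip_width: 0.658
grip_force: 97.0
```

```bash
python3 - <<'E'
from h import *
c,P,d=snap("wrist"); M=T(); print(M[2,3])
t=np.concatenate([P,np.ones((400,640,1))],-1)@np.linalg.inv(M).T
m=(abs(t[...,0])<.028)&(abs(t[...,1])<.02)&(t[...,2]<-.01)&(t[...,2]>-.04); k=t[m]; w=P[m]
A=np.c_[w[:,:2],np.ones(len(w))]; g=np.ones(len(w),bool)
for _ in range(5):
    s=np.linalg.lstsq(A[g],w[g,2],rcond=None)[0]; g=abs(A@s-w[:,2])<.002
print("cap top median z",np.median(w[g,2]),"slope",s[:2],"tool z",np.median(k[:,2]))
fl=P[(abs(P[...,0]-.49)<.08)&(P[...,2]<.02)&(abs(P[...,1]-.03)<.09)]; print("floor",np.percentile(fl[:,2],[10,50,90]))
E
```

```text
0.019233136431429924
cap top median z 0.03900385777790771 slope [ 0.00414032 -0.0045245 ] tool z -0.019727765402026393
floor [0.00063102 0.00461047 0.00563769]
```

The cap is flat on the floor, its top at 0.039. Releasing.

send_rows:
  steps:
    - [0,0,-0.1,0]
    - [0,0,0,0]
    - [0,0,0,0]

```text
clock: 24.3
eef_pos: [0.5121, 0.0236, 0.0193]
ee_rot: [0.001, 0.087, 0.996, 0.0]
ft_force: [-0.6, -0.4, 8.6]
grip_width: 0.655
grip_force: 96.4
```

send_rows:
  steps:
    - [0,0,0,0]
    - [0,0,0,0]
    - [0,0,0,0]
    - [0,0,0,0]
    - [0,0,0,0]
    - [0,0,0,0]
  grip: 8
  squeeze: 20

```text
clock: 24.9
eef_pos: [0.5113, 0.0237, 0.0184]
ee_rot: [-0.0, 0.086, 0.996, -0.0]
ft_force: [-0.4, 0.6, -1.1]
grip_width: 0.94
grip_force: 0.0
```

send_rows:
  steps:
    - [0,0,-1,0]
    - [0,0,-2,0]
    - [0,0,-3,0]
    - [0,0,-4,0]
    - [0,0,-4,0]
    - [0,0,-4,0]
    - [0,0,-4,0]
    - [0,0,-4,0]
    - [0,0,0,0]
    - [0,0,0,0]

```text
clock: 25.9
eef_pos: [0.5117, 0.0237, 0.2802]
ee_rot: [0.002, 0.086, 0.996, 0.0]
ft_force: [-1.2, 0.2, -0.3]
grip_width: 0.933
grip_force: 0.0
```

```bash
python3 - <<'E'
from lean import *
c,P,d=snap("wrist"); cv2.imwrite("pics/w7.png",c); print(T()[:3,3]); lean(P)
q=P.reshape(-1,3); k=q[(abs(q[:,0]-.512)<.05)&(abs(q[:,1]-.024)<.05)&(q[:,2]>.025)&(q[:,2]<.06)]
(x,y),r=cv2.minEnclosingCircle((k[:,:2]*1000).astype(np.float32)); print(x,y,r,np.median(k[:,2]))
c,P,d=snap("top"); lean(P,np.array([.5767,.0124]))
E
```

```text
[0.51069923 0.02371339 0.2785983 ]
face x=0.3787 z + 0.0016 y + 0.0024 4461 tilt deg 20.74417137484527 yaw 0.09093577176872099 front face x at z=.03: 0.013771827616792702
top y range [-0.06799738  0.0683758 ] ztop [0.17509747 0.18051309] x [0.06436475 0.07829635]
511.6766662597656 22.706192016601562 29.56165313720703 0.03882400956998222
face x=0.0000 z + 0.0000 y + 0.0000 0 tilt deg 0.0 yaw 0.0 front face x at z=.03: 0.0
```

View pics/w7.png

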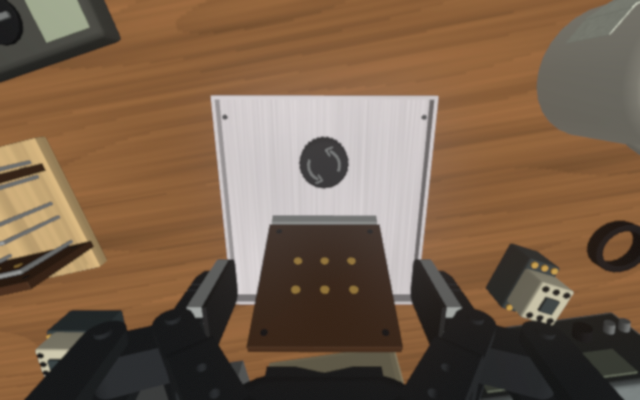

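The picture shows the cap, top up, on the tray floor at (324,163). The panel is square on the rest at (325,285), and the jug stands at (600,90). Handing in.

```bash
python3 -c "
from plant import arm
print(arm.sign_off())"
```

```text
the job is handed in; nothing more can be done
None
```

The job is handed in (no verdict came back): the tall panel leans square and flush on the rest, the cap lies top up on the tray floor in front of it, and the jug stands open and upright where it was.

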